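# Unlock the spring gate of a filling chute and park its lock pin

### The arm

A 6-joint arm with a two-finger parallel gripper is mounted at the origin on the work surface. World frame = base frame: x ahead of the robot, y to its left, z up, the work surface at z = 0. Lengths are in m, angles in rad, forces in N, time in s.
With the tool pointing down it reaches from about 0.375 to 0.75 m from the base axis. Payload 9 kg.
Tool frame: the origin (TCP) lies on the front face of the gripper's body, between the roots of the fingers; the fingertips stand 73 mm ahead of it and the grasp point (between the pads) lies ctrl.grasp_offset ahead of it (ctrl.grasp_offset is the distance from the TCP to the grasp point, in m); z points along the fingers, y is the line along which they close (so a half turn about z gives the same grasp; the last joint's range is limited). The gripper opens to 85 mm and grips with 20 to 120 N. Pads are 22 mm wide; open, the fingers measure 114 mm over their backs; the gripper's body (76 mm by 85 mm) begins 54 mm behind the grasp point. The pads swing forward as they close: fully open they stand 13 mm farther back than shut.
Start: joints at [-1.539, 0.104, 0.097, 1.564, 0, 1.353], TCP at [0.148, -0.581, 0.304] pointing down, gripper open.
Joint ranges: [-2.99, 2.99], [-0.84, 1.86], [-1.1, 1.16], [-1.84, 2.11], [-1.51, 1.56], [-3.14, 3.14]. Speed limits (rad/s): [2.22, 2.22, 2.57, 3.14, 3.14, 3.14].

### API

Orientations are given as a rotation vector (axis times angle).
In Python, from plant import state, eyes, job, ctrl gives the robot as it stands. The module is installed in compiled form; this text tells all that it offers.
- The arm moves only by the tool play_rows, never from a script. Its argument "rows" is a list that holds one entry, the list of rows, each a list of 7 numbers: the shift along the world's x, y, z in cm, then the turn, a rotation vector about the world's x, y, z in rad, then the finger opening in cm, from 0 to 8.54. A call has 1 to 12 rows; each row shifts and turns the commanded pose from where the row before left it; what a row does not reach is not made up. A row lasts 1/8 s, in which the tool goes at most 62.5 mm and 10.7 degrees, less where a joint would pass 70% of its speed; a pose out of reach is approached as far as the arm can. A call is refused whole if a number of a shift passes 6.25 or a number of a turn 0.188, either way. A call with a gripper value outside its range is refused whole. The fingers move at their own pace and stop on an object; "grip_force" is the grip in N (left out, the last holds). Time passes only in rows, so rows that do not move let the fingers close. It gives the time, the measured TCP pose, the force, the opening and the grip force at its end, in the units of the state.
- state(): the state, without advancing time (a new reading comes with each control period).
- eyes.get_image(name): name is "scene" or "top" or "wrist"; returns (picture, depth): 400x640x3 uint8, red, green, blue; 400x640 float32, m along the optical axis (not along the pixel's ray), 0 where there is no reading.
- eyes.get_calibration(name): a dict with "fx", "fy", "cx", "cy" (pixels), "world_from_camera" (4x4, takes a point from camera to world coordinates); the wrist camera has in their place "T_tool_cam" (4x4, takes a point from camera to tool coordinates, whose origin is the TCP and whose axes are the flange's). Camera axes: x right, y down, z forward; pixel columns grow to the right and rows downward; lengths in m; the calibration is good to about 2 mm. A picture is of the moment at which its call begins: read the wrist's pose just before it. get_calibration takes no time and is no camera call.
- job.close_job(): hands the job in; it is judged then, once.
The state is a dict: "t": time; "joint_positions": joint angles; "joint_velocities": joint speeds; "tau": joint torques, N m; "eef_pos": TCP position; "ee_rot": TCP orientation; "ft_force": force on the tool from outside, world axes, zero at the start; "torque": the same for the moment, N m; "opening": finger opening in m; "grasp_force": force on a finger pad.
Only numpy, scipy, OpenCV 4.12 (cv2) and the standard library are available. Lean on these libraries where they do the work, as an engineer would, in place of code of your own. Each camera call takes 0.05 s, during which the arm holds its last target. There are 200 camera calls.

### The job

Unlock the chute: draw the red-handled lock pin right out of the blue bridge so that the yellow gate springs open, then park it in the blue holder: push its thin neck sideways past the orange sprung keeper and on, gently, until you feel it meet the black stop in the notch. Leave it hanging upright with its collar down on the holder plate and the keeper shut behind it, and leave the jar, the cup and the brush undisturbed.

Things in the scene. Friction and masses are not known exactly. Their poses are not given: they have to be found in the camera images.
- pin: Loose lock pin, 0.11-0.2 kg, at start fully in the bore, x axes of pin and bridge agreeing. Origin on its axis at the steel collar's underside; z to the red flat handle. Collar 28 mm across, z 0 to 6 mm; handle z 6 to 48 mm, 26 mm wide along x, 16 mm thick along y (grip across y). Below: thin neck 8 mm across to z = -16 mm, then shank 18 mm across to the chamfered tip at z = -46 mm
- lock_bridge: Fixed sloping chute floor with a blue bridge over it. Origin mid-floor, 140 mm above the table; z normal to the floor, along the bore, 35 degrees from vertical, leaning to the robot's side; x up the slope, y across. Bridge: x -22 to 22, y -78 to 78, z 12 to 40 mm; side walls y = +-80 mm, up to z = 24 mm
- bore (a point): Middle of the upper mouth of the 20 mm bore in the blue bridge, 40 mm along z from the origin of lock_bridge, where the pin's collar rests at the start
- slide_gate (a joint): Yellow sprung gate on the chute floor under the bridge, m: 0 locked by the pin's shank; springs down the slope to 0.04 by itself once the pin is drawn about 16 mm (it leaves the bore after 46 mm). Presses the pin sideways with about 6 N, so the pin drags while drawn
- holder: Fixed parking holder: horizontal blue plate 8 mm thick, top 130 mm above the table, on a post (under x = 41 to 71). Origin on the table below the seat; z up, x into the notch (push direction), y left. Plate x -26 to 74, y -28 to 28 mm, flared prongs to x = -42. Notch open to -x, y +-6.2 mm, ends at the black stop; from x -26 to -6 it widens to y = 15.5 for the keeper. Only the neck fits it
- seat (a point): Middle of the notch at the plate's top face, straight above the holder's origin, axes as the holder's. The pin's neck meets the black stop when the pin's origin is 2 to 20 mm beyond it in x. Go in sideways with collar above and shank below the plate
- keeper (a joint): Orange sprung keeper 16.5 mm long in the plane of the plate, across the notch's mouth, on a vertical hinge at holder x = -24, y = 12 mm; rad, 0 shut, to 1.6 swung inward (only inward). The neck pushes it in with about 3 to 6 N; it snaps shut behind the neck once that is beyond x = -8 mm
- jar: Amber jar with green lid, 80 mm across, 120 mm high; origin at the centre of its underside. Bystander
- cup: Steel cup, 72 mm across, 75 mm high; origin at the centre of its underside. Bystander
- brush: Blue-handled brush lying on the table, about 200 mm long along its x axis. Bystander
- chute: The whole chute stand; origin on the table below lock_bridge's origin, z up, x away from the robot's side. A filling spout 60 mm across hangs straight over the origin, rim 333 mm above the table, and bars a hand pointing straight down at the pin: come along the bore. Two posts at x = 112, y = +-88 mm, 440 mm high. Base 200 mm wide
- stop_guide: Small steel guide (10 x 36 x 7 mm) fixed on the plate, origin 42 mm beyond the seat, holding the black stop, a stiff block in the plane of the plate that ends the notch. The stop's front face is set anywhere from 6 to 24 mm beyond the seat in x, differently each time and not measured: push until you feel it. It is lightly clamped: about 5 N is plenty, over 15 N would shift it
There are look-alikes about, which are no part of the job. Of the things that look like the pin, the smaller one is meant. There is more than one size of the holder; the job needs the larger.

How it is judged:
On the way, in this order (a step that is already met when the one before it is completed fails the run):
1. the pin is drawn right out of the bridge and the gate has sprung open (value of joint slide_gate above 0.035 m and distance between pin and bore above 0.047 m), for 0.1 s.
2. the pin's neck pushes the keeper inward (value of joint keeper above 0.5 rad and distance between pin and seat below 0.035 m and contact force between pin and holder above 0.3 N), for 0.02 s.
3. with the keeper shut behind it, the neck is pushed against the black stop (value of joint keeper below 0.2 rad and contact force between pin and stop_guide above 1.5 N), for 0.02 s.
At the end, for the whole second after the job is handed in: The gate is open (over 35 mm), the pin hangs at rest and upright (within 0.12 rad) in the holder's notch, its origin within 3 mm in height, 5 mm sideways and from 6 mm before to 24 mm beyond the seat along the notch, and the keeper is shut (below 0.1 rad) (value of joint slide_gate above 0.035 m and value of joint keeper below 0.1 rad and x of pin in the frame of seat between -0.006 and 0.024 m and y of pin in the frame of seat between -0.005 and 0.005 m and z of pin in the frame of seat between -0.003 and 0.003 m and angle between pin's own z axis and vertical below 0.12 rad and linear speed of pin below 0.02 m/s); the robot touches nothing.
It fails at once if the jar, the cup or the brush is moved more than 30 mm or tipped (distance of any of jar, cup, brush from where it was at the start of the episode above 0.03 m or angle between any of jar, cup's own z axis and vertical above 0.4 rad).
It fails at once if the pin is pressed against the stop with over 15 N (contact force between pin and stop_guide above 15 N).
It also fails if it takes over 48 s, if anything falls off the work surface, if the arm or the gripper's body presses on something with over 40 N, if the wrist force passes 120 N, or if a joint passes its speed limit or range.

## Working session

There is one attempt and no reset: what is moved stays moved. The work goes in short steps, Python scripts to look and compute and a tool call to move; the robot and the scene stay as the last step left them, time stands still between calls to the robot, and variables do not carry over. Pictures are saved under pics/ and viewed, at most 10 in all, crops included, and the job is handed in when it is done.

Besides the shell and the picture viewer there is one more tool, called as a command line: name --argument value ..., lists and objects as JSON in quotes. play_rows: Moves the arm, as the interface text tells. Its arguments: {"type":"object","properties":{"rows":{"type":"array","items":{"type":"array","items":{"type":"array","items":{"type":"number"}}}},"grip_force":{"type":"number"}},"required":["rows"]}

```bash
mkdir -p pics
python3 - <<'E'
from plant import state, eyes, job, ctrl
import cv2, numpy as np
s=state(); print({k:np.round(v,3).tolist() for k,v in s.items()}, ctrl.grasp_offset)
for n in ["scene","top"]:
    p,d=eyes.get_image(n); cv2.imwrite(f"pics/{n}0.png",p[:,:,::-1]); np.savez(f"{n}0.npz",p=p,d=d)
    c=eyes.get_calibration(n); print(n,{k:np.round(v,4).tolist() for k,v in c.items()})
E
```

```text
{'t': 0.0, 'joint_positions': [-1.539, 0.105, 0.096, 1.564, -0.0, 1.353], 'joint_velocities': [0.001, 0.001, -0.003, 0.002, -0.0, -0.001], 'tau': [0.0, -55.694, 50.365, 0.017, -0.0, -0.0], 'eef_pos': [0.148, -0.581, 0.303], 'ee_rot': [-3.116, -0.391, -0.0], 'ft_force': [0.373, -0.065, -0.849], 'torque': [0.007, 0.036, 0.013], 'grasp_force': 0.0, 'opening': 0.086} 0.0539
scene {'fx': 513.8093, 'fy': 513.8093, 'cx': 316.3113, 'cy': 204.8402, 'world_from_camera': [[-0.9427, 0.2802, -0.181, 0.837], [0.3336, 0.7881, -0.5173, 0.586], [-0.0023, -0.5481, -0.8364, 1.1068], [0.0, 0.0, 0.0, 1.0]]}
top {'fx': 379.5619, 'fy': 379.5619, 'cx': 313.5927, 'cy': 204.8006, 'world_from_camera': [[0.0105, -0.9889, 0.148, 0.4588], [-0.9999, -0.0116, -0.0069, -0.0558], [0.0085, -0.1479, -0.989, 0.9638], [0.0, 0.0, 0.0, 1.0]]}
```

View pics/scene0.png

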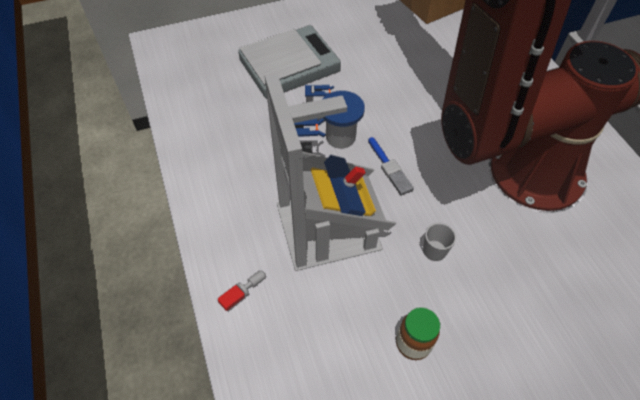

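View pics/top0.png

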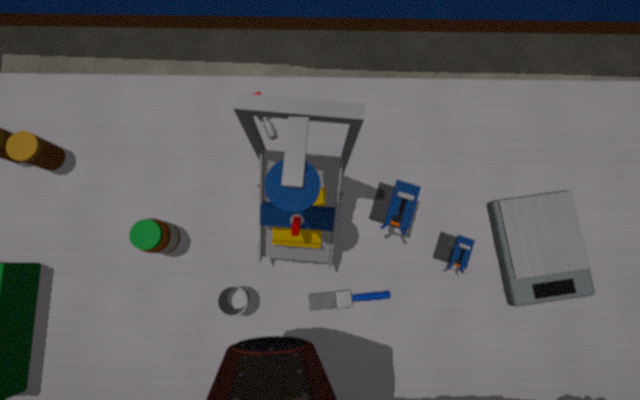

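The top view shows the chute (297,190) with the red pin handle at (296,226), the larger holder at (403,205) with its prongs facing the robot, and the smaller holder at (460,252). The cup is at (233,300), the jar at (150,235) and the brush at (350,298). The look-alike pin lies on the table behind the chute.

```bash
cat > h.py <<'E'
import numpy as np, cv2
from plant import state, eyes, ctrl
from scipy.spatial.transform import Rotation as R
def cloud(p,d,c,T=None):
    T=c["world_from_camera"] if T is None else T
    T=np.array(T); v,u=np.indices(d.shape)
    P=np.stack([(u-c["cx"])/c["fx"]*d,(v-c["cy"])/c["fy"]*d,d],-1)@T[:3,:3].T+T[:3,3]
    P[d<=0]=np.nan
    return P,cv2.cvtColor(p,cv2.COLOR_RGB2HSV)
def mask(hsv,name):
    h,s,v=hsv[...,0].astype(int),hsv[...,1],hsv[...,2]
    return {"blue":(abs(h-110)<12)&(s>130),"red":((h<5)|(h>174))&(s>150)&(v>90),"yellow":(abs(h-25)<6)&(s>150),"orange":(abs(h-10)<6)&(s>130)}[name]
E
python3 - <<'E'
from h import *
for n in ["scene","top"]:
    z=np.load(n+"0.npz"); P,H=cloud(z["p"],z["d"],eyes.get_calibration(n))
    b=mask(H,"blue"); X=P[...,0];Y=P[...,1];Z=P[...,2]
    m=b&(abs(Z-.13)<.012)&(Y<-.18)&(Y>-.6)
    k,l,st,ce=cv2.connectedComponentsWithStats(m.astype(np.uint8))
    for i in range(1,k):
        if st[i,4]<15: continue
        q=P[l==i]; print(n,"hold",st[i],q.mean(0).round(4),q.min(0).round(3),q.max(0).round(3))
        r=cv2.minAreaRect(q[:,:2].astype(np.float32)*1000);print(r)
    m=mask(H,"red")&(Z>.1)&(X>.2)&(abs(Y)<.3)
    q=P[m]; print(n,"red",len(q),q.mean(0).round(4),q.min(0).round(3),q.max(0).round(3))
    m=b&(Z>.12)&(Z<.25)&(Y>-.2)&(Y<.2)&(X>.2)
    q=P[m]; print(n,"bridge",len(q),q.mean(0).round(4),q.min(0).round(3),q.max(0).round(3))
    m=(Z>.425)&(Z<.46)&(X>.3)&(abs(Y)<.25); q=P[m]; 
    print(n,"posts",len(q),q.mean(0).round(3),cv2.minAreaRect(q[:,:2].astype(np.float32)*1000) if len(q)>5 else 0)
    m=b&(Z>.325)&(abs(Y)<.25)&(X>.2); q=P[m]; print("spout",len(q), q.mean(0).round(3),q.min(0).round(3),q.max(0).round(3))
    cv2.imwrite(f"pics/{n}c.png",cv2.resize(z["p"][130:280,230:480,::-1] if n=="top" else z["p"][70:260,230:430,::-1],None,fx=3.1 if n=="top" else 3,fy=3.1 if n=="top" else 3,interpolation=cv2.INTER_CUBIC))
E
```

```text
scene hold [296 119  28   6  89] [ 0.5571 -0.2622  0.1284] [ 0.522 -0.273  0.123] [ 0.592 -0.253  0.134]
((556.98291015625, -263.41241455078125), (14.529136657714844, 70.47724914550781), 80.35514831542969)
scene hold [297 128  27   8 117] [ 0.5731 -0.2332  0.1285] [ 0.539 -0.255  0.122] [ 0.597 -0.209  0.133]
((566.9176025390625, -232.32359313964844), (21.90165138244629, 66.9793930053711), 66.9952392578125)
scene red 187 [ 0.5347 -0.0213  0.2009] [ 0.512 -0.033  0.175] [ 0.553 -0.015  0.219]
scene bridge 643 [0.565  0.0092 0.1739] [ 0.536 -0.097  0.153] [0.585 0.054 0.187]
scene posts 2998 [ 0.554 -0.017  0.438] ((494.9734191894531, -22.31414031982422), (193.1594696044922, 401.12457275390625), 85.77581787109375)
spout 674 [ 0.565 -0.018  0.419] [ 0.533 -0.066  0.412] [0.609 0.013 0.423]
top hold [382 181  38  53 806] [ 0.5855 -0.2581  0.1305] [ 0.523 -0.297  0.119] [ 0.64  -0.213  0.135]
((580.6318969726562, -256.38092041015625), (56.050804138183594, 112.9049301147461), 71.62696838378906)
top red 107 [ 0.5307 -0.025   0.2104] [ 0.513 -0.032  0.189] [ 0.549 -0.017  0.221]
top bridge 1174 [ 0.5511 -0.0285  0.1743] [ 0.525 -0.104  0.159] [0.583 0.05  0.191]
top posts 4838 [ 0.604 -0.03   0.439] ((505.28765869140625, -31.20343780517578), (190.13648986816406, 385.7679138183594), 88.46915435791016)
spout 1701 [ 0.558 -0.027  0.419] [ 0.323 -0.067  0.328] [0.606 0.052 0.423]
```

View pics/topc.png

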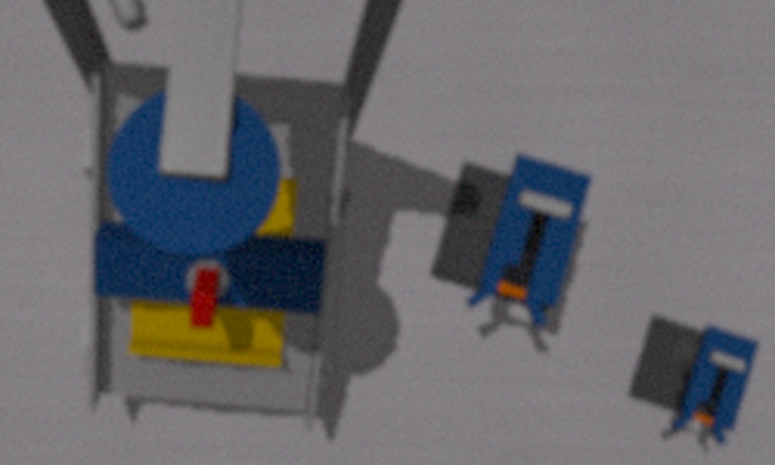

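Run:
```python
from h import *
from scipy.optimize import least_squares
A=[]
for n in ["scene","top"]:
    z=np.load(n+"0.npz"); P,H=cloud(z["p"],z["d"],eyes.get_calibration(n))
    b=mask(H,"blue"); X=P[...,0];Y=P[...,1];Z=P[...,2]
    q=P[b&(Z>.12)&(Z<.25)&(Y>-.2)&(Y<.2)&(X>.2)]
    # top face plane by ransac on normal
    for it in range(6):
        c=np.median(q,0) if it==0 else q.mean(0); nn=np.linalg.svd(q-c,full_matrices=False)[2][2]; nn*=np.sign(nn[2]); r=(q-c)@nn; q=q[abs(r)<max(.004,1.5*r.std())]
    print(n,"normal",nn.round(3),"tilt",np.degrees(np.arccos(nn[2])).round(1),"yaw",np.degrees(np.arctan2(-nn[1],-nn[0])).round(1),len(q))
    yaw0=np.radians(-3.7)
    ex=lambda yaw:(R.from_euler('zy',[yaw,-np.radians(35)]).as_matrix())  # x up the slope, z leaning to robot
    M=ex(yaw0); 
    for nm,m in [("bridge",None),("red",mask(H,"red")&(Z>.1)&(X>.2)&(abs(Y)<.3))]:
        L=(q if m is None else P[m])@M
        print(n,nm,"pct in bridge axes",np.percentile(L,[1,5,50,95,99],axis=0).round(4).tolist())
    if n=="top":
        L=q@M
        # front edge (low x): per y-bin min
        xs=[];ys=[]
        for y0 in np.arange(L[:,1].min()+.005,L[:,1].max()-.005,.008):
            k=L[abs(L[:,1]-y0)<.004]
            if len(k)>3: ys.append(y0); xs.append(k[:,0].min())
        f=np.polyfit(ys,xs,1); print("front edge slope deg",np.degrees(np.arctan(f[0])),f,np.round(xs,4))
        m=b&(abs(Z-.13)<.012)&(Y<-.18)&(Y>-.32)&(X>.5)
        q2=P[m]; q2=q2[abs(q2[:,2]-.13)<.006]
        for d in [-15,-16,-17,-18,-19,-20,-21]:
            t=np.radians(d); e=np.array([[np.cos(t),np.sin(t)],[-np.sin(t),np.cos(t)]]); l=q2[:,:2]@e.T
            pl=l[l[:,0]>np.median(l[:,0])]
            print(d,"x",np.percentile(l[:,0],[0,1,99,100]).round(4),"y",np.percentile(pl[:,1],[1,3,97,99]).round(4))
```

```text
scene normal [-0.442 -0.014  0.897] tilt 26.2 yaw 1.9 325
scene bridge pct in bridge axes [[0.5324, -0.0052, -0.1837], [0.5349, 0.0102, -0.1829], [0.5537, 0.0551, -0.1767], [0.5711, 0.0864, -0.1744], [0.5722, 0.0874, -0.1736]]
scene red pct in bridge axes [[0.5385, 0.0047, -0.1648], [0.54, 0.0062, -0.1625], [0.5559, 0.0159, -0.1411], [0.5622, 0.0191, -0.1252], [0.5629, 0.0199, -0.1243]]
top normal [-0.567  0.042  0.823] tilt 34.6 yaw -4.2 1041
top bridge pct in bridge axes [[0.5284, -0.0653, -0.1768], [0.5306, -0.0609, -0.176], [0.55, -0.0055, -0.1721], [0.5695, 0.0796, -0.1685], [0.5708, 0.0841, -0.1677]]
top red pct in bridge axes [[0.5413, 0.0043, -0.1586], [0.5431, 0.0052, -0.1544], [0.5594, 0.0107, -0.1257], [0.5618, 0.0169, -0.1227], [0.5622, 0.0176, -0.1216]]
front edge slope deg -0.6157037314112519 [-0.01074647  0.52884641] [0.5275 0.5285 0.5291 0.5289 0.5291 0.531  0.5301 0.5292 0.5313 0.5274
 0.5298 0.5289 0.5282 0.5276 0.5266 0.5276]
-15 x [0.5717 0.5751 0.6823 0.6839] y [-0.1252 -0.1242 -0.0727 -0.0715]
-16 x [0.5735 0.5763 0.684  0.6854] y [-0.1137 -0.1126 -0.0614 -0.06  ]
-17 x [0.5744 0.5776 0.6855 0.6868] y [-0.1022 -0.1012 -0.05   -0.049 ]
-18 x [0.5752 0.579  0.6865 0.6879] y [-0.0909 -0.0897 -0.0385 -0.0376]
-19 x [0.5757 0.5804 0.6875 0.689 ] y [-0.0797 -0.0781 -0.0269 -0.0262]
-20 x [0.5761 0.5814 0.6883 0.6901] y [-0.0684 -0.0669 -0.0154 -0.0144]
-21 x [0.5763 0.5817 0.6894 0.6911] y [-0.0572 -0.0555 -0.0037 -0.0027]
```

```bash
cat >> h.py <<'E'
M=R.from_euler('zy',[np.radians(-4.0),-np.radians(35)]).as_matrix()
# bridge-axes coordinates fitted at yaw -3.7; keep world point fixed
M0=R.from_euler('zy',[np.radians(-3.7),-np.radians(35)]).as_matrix()
PIN=M0@np.array([.5505,.0118,-.1713])
RT=np.stack([-M[:,0],M[:,1],-M[:,2]],1)
def togo(p,Rt):
    s=state(); R0=R.from_rotvec(s["ee_rot"]).as_matrix()
    print("t",round(s["t"],2),"pos",np.round(s["eef_pos"],4),"dcm",np.round((np.array(p)-s["eef_pos"])*100,2),"drot",(R.from_matrix(Rt@R0.T)).as_rotvec().round(3),"F",np.round(s["ft_force"],1),"j",np.round(s["joint_positions"],2))
E
python3 - <<'E'
from h import *
print("pin",PIN,"axis",M[:,2])
for b in [.087,.147,.167]:
    togo(PIN+M[:,2]*b,RT)
s=state();R0=R.from_rotvec(s["ee_rot"]).as_matrix()
down=R.from_euler('z',np.radians(-4)).as_matrix()@np.diag([-1,1,-1.])
print(R.from_matrix(down@R0.T).as_rotvec(), R.from_matrix(RT@down.T).as_rotvec())
print(eyes.get_calibration("wrist"))
E
```

```text
pin [ 0.54888068 -0.02374963  0.1752117 ] axis [-0.57357644  0.          0.81915204]
t 0.1 pos [ 0.1483 -0.5812  0.3032] dcm [35.07 55.74 -5.67] drot [-0.852 -0.139  2.703] F [-0.   0.7 -1. ] j [-1.54  0.1   0.1   1.56 -0.    1.35]
t 0.1 pos [ 0.1483 -0.5812  0.3032] dcm [31.63 55.74 -0.76] drot [-0.852 -0.139  2.703] F [-0.   0.7 -1. ] j [-1.54  0.1   0.1   1.56 -0.    1.35]
t 0.1 pos [ 0.1483 -0.5812  0.3032] dcm [30.48 55.74  0.88] drot [-0.852 -0.139  2.703] F [-0.   0.7 -1. ] j [-1.54  0.1   0.1   1.56 -0.    1.35]
[-2.06006237e-04 -1.68739263e-03  2.82203241e+00] [-1.83725327e-19 -6.10865238e-01  1.06035891e-17]
{'fx': 321.31715998616687, 'fy': 321.31715998616687, 'cx': 312.1290265571665, 'cy': 195.83244451537237, 'T_tool_cam': array([[-6.73731170e-04, -9.60310230e-01, -2.78933340e-01,
         6.98896865e-02],
       [ 9.99999684e-01, -7.64572821e-04,  2.16883876e-04,
         7.28483941e-05],
       [-4.21540655e-04, -2.78933106e-01,  9.60310442e-01,
        -6.92735242e-02],
       [ 0.00000000e+00,  0.00000000e+00,  0.00000000e+00,
         1.00000000e+00]])}
```

play_rows --rows '[[[1.5,3.4,0.4,0,0,0.176,8],[1.5,3.4,0.4,0,0,0.176,8],[1.5,3.4,0.4,0,0,0.176,8],[1.5,3.4,0.4,0,0,0.176,8],[1.5,3.4,0.4,0,0,0.176,8],[1.5,3.4,0.4,0,0,0.176,8],[1.5,3.4,0.4,0,0,0.176,8],[1.5,3.4,0.4,0,0,0.176,8],[1.5,3.4,0.4,0,0,0.176,8],[1.5,3.4,0.4,0,0,0.176,8],[1.5,3.4,0.4,0,0,0.176,8],[1.5,3.4,0.4,0,0,0.176,8]]]'

```text
t: 1.6
eef_pos: [0.3286, -0.1722, 0.3519]
ee_rot: [-1.186, -2.909, -0.0]
ft_force: [0.3, -0.6, -0.8]
opening: 0.08
grasp_force: 0.0
```

```bash
sed -i "s/'zy'/'ZY'/" h.py
python3 - <<'E'
from h import *
for n in ["scene","top"]:
    z=np.load(n+"0.npz"); P,H=cloud(z["p"],z["d"],eyes.get_calibration(n)); X=P[...,0];Y=P[...,1];Z=P[...,2]
    for nm,m in [("bridge",mask(H,"blue")&(Z>.12)&(Z<.25)&(Y>-.2)&(Y<.2)&(X>.2)),("red",mask(H,"red")&(Z>.1)&(X>.2)&(abs(Y)<.3))]:
        print(n,nm,np.percentile(P[m]@M,[1,5,25,50,75,95,99],axis=0).round(4).tolist())
s=state();print(s["t"],s["eef_pos"],s["joint_positions"])
E
```

```text
scene bridge [[0.5323, -0.0126, -0.1987], [0.5357, 0.0002, -0.1964], [0.5523, 0.0293, -0.1859], [0.568, 0.0508, -0.1761], [0.5702, 0.0714, -0.1742], [0.5718, 0.0883, -0.1728], [0.5729, 0.0903, -0.1721]]
scene red [[0.5385, 0.0065, -0.1649], [0.5399, 0.008, -0.1626], [0.5475, 0.013, -0.1526], [0.5558, 0.0178, -0.1413], [0.5598, 0.0192, -0.1307], [0.5621, 0.0208, -0.1254], [0.5628, 0.0213, -0.1245]]
top bridge [[0.5284, -0.0625, -0.1911], [0.5307, -0.0583, -0.1842], [0.5403, -0.0353, -0.1737], [0.5523, -0.0058, -0.1726], [0.5639, 0.0598, -0.1717], [0.5705, 0.0827, -0.1705], [0.5711, 0.087, -0.1696]]
top red [[0.5412, 0.0059, -0.1591], [0.5431, 0.0064, -0.1547], [0.5511, 0.009, -0.1401], [0.5593, 0.012, -0.1259], [0.5606, 0.0152, -0.1242], [0.5616, 0.0178, -0.1231], [0.5621, 0.0187, -0.1217]]
1.6 [ 0.32858023 -0.17221009  0.35186123] [-8.39734481e-01 -5.83660457e-01 -4.03012767e-01  1.75152735e+00
  1.68561464e-04 -6.54582806e-02]
```

```bash
sed -i "s/^PIN=.*/PIN=M@np.array([.5505,.0133,-.1722])/" h.py
python3 - <<'E'
from h import *
print("pin",PIN,M[:,2])
togo(PIN+M[:,2]*.157,RT)
s=state();R0=R.from_rotvec(s["ee_rot"]).as_matrix()
down=R.from_euler('z',np.radians(-4)).as_matrix()@np.diag([-1,1,-1.])
print(R.from_matrix(down@R0.T).as_rotvec(), R.from_matrix(RT@down.T).as_rotvec())
E
```

```text
pin [ 0.54930175 -0.02507844  0.17469585] [-0.57217923  0.04001067  0.81915204]
t 1.6 pos [ 0.3286 -0.1722  0.3519] dcm [13.09 15.34 -4.86] drot [-0.256 -0.569  0.682] F [ 0.3 -0.6 -0.8] j [-0.84 -0.58 -0.4   1.75  0.   -0.07]
[-1.91905889e-04  5.43998482e-06  7.04463035e-01] [-4.26118049e-02 -6.09377201e-01  1.47799973e-17]
```

play_rows --rows '[[[3.2,3.84,0,0,0,0.176,8],[3.2,3.84,0,0,0,0.176,8],[3.2,3.84,0,0,0,0.176,8],[3.2,3.84,0,0,0,0.176,8],[0.1,0,-1.2,-0.0107,-0.1523,0,8],[0.1,0,-1.2,-0.0107,-0.1523,0,8],[0.1,0,-1.2,-0.0107,-0.1523,0,8],[0,0,-1.2,-0.0107,-0.1523,0,8],[0,0,0,0,0,0,8],[0,0,0,0,0,0,8]]]'

```text
t: 2.85
eef_pos: [0.5058, -0.0243, 0.3143]
ee_rot: [0.096, 2.58, -0.017]
ft_force: [-0.1, -0.2, -0.8]
opening: 0.0796
grasp_force: 0.0
```

Run:
```python
from h import *
togo(PIN+M[:,2]*.157,RT)
s=state(); p,d=eyes.get_image("wrist"); c=eyes.get_calibration("wrist")
T=np.eye(4);T[:3,:3]=R.from_rotvec(s["ee_rot"]).as_matrix();T[:3,3]=s["eef_pos"]
cv2.imwrite("pics/w1.png",p[:,:,::-1])
P,H=cloud(p,d,c,T@c["T_tool_cam"])
L=(P-PIN)@M
m=mask(H,"red")&(np.linalg.norm(np.nan_to_num(L),axis=-1)<.08); print(m.sum(),np.percentile(L[m],[1,5,25,50,75,95,99],axis=0).round(4).tolist())
# handle top face only
k=m&(L[...,2]>.044); print("top",k.sum(),L[k].min(0),L[k].max(0),L[k].mean(0))
e=cv2.minAreaRect((L[k][:,:2]*1000).astype(np.float32)); print(e)
```

```text
t 2.85 pos [ 0.5058 -0.0243  0.3143] dcm [-4.63  0.55 -1.1 ] drot [-0.011 -0.05   0.002] F [-0.1 -0.2 -0.8] j [-0.39 -0.84 -0.73  1.15  0.17 -0.27]
1494 [[nan, nan, nan], [nan, nan, nan], [nan, nan, nan], [nan, nan, nan], [nan, nan, nan], [nan, nan, nan], [nan, nan, nan]]
top 1431 [-0.01779217 -0.00913648  0.04408533] [0.00778221 0.00634164 0.0500912 ] [-0.00545959 -0.00139889  0.04758954]
((-5.00665283203125, -1.3751506805419922), (25.61766242980957, 15.375805854797363), 0.476367712020874)
```

View pics/w1.png

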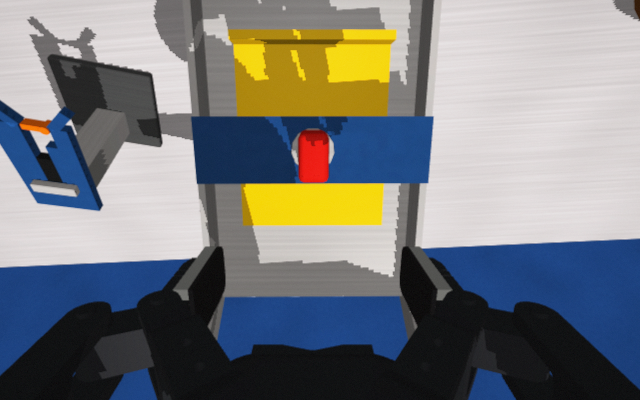

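The wrist view shows the handle top centred at (314,155) between the open fingers. Joint 2 reached its limit, so I go lower and nearer.

Run:
```python
from h import *
for b in (.112,.087): togo(PIN+M[:,2]*b+M@[-.003,-.0012,0],RT)
```

```text
t 2.9 pos [ 0.5059 -0.0243  0.3148] dcm [-2.32  0.27 -5.01] drot [-0.011 -0.049  0.002] F [-0.6  0.2  0.4] j [-0.39 -0.84 -0.73  1.15  0.17 -0.27]
t 2.9 pos [ 0.5059 -0.0243  0.3148] dcm [-0.89  0.17 -7.06] drot [-0.011 -0.049  0.002] F [-0.6  0.2  0.4] j [-0.39 -0.84 -0.73  1.15  0.17 -0.27]
```

play_rows --rows '[[[-0.3,0.07,-1.2,-0.003,-0.012,0,8],[-0.5,0.07,-1.2,-0.003,-0.012,0,8],[-0.7,0.07,-1.3,-0.003,-0.012,0,8],[-0.8,0.07,-1.3,-0.002,-0.013,0.002,8],[0,0,0,0,0,0,8],[0,0,0,0,0,0,8]]]'

```text
t: 3.65
eef_pos: [0.5178, -0.0249, 0.2699]
ee_rot: [0.088, 2.564, -0.022]
ft_force: [-0.3, 0.3, -0.1]
opening: 0.0798
grasp_force: 0.0
```

```bash
cat >> h.py <<'E'
def wrist():
    s=state(); p,d=eyes.get_image("wrist"); c=eyes.get_calibration("wrist")
    T=np.eye(4);T[:3,:3]=R.from_rotvec(s["ee_rot"]).as_matrix();T[:3,3]=s["eef_pos"]
    return (p,)+cloud(p,d,c,T@c["T_tool_cam"])
E
python3 - <<'E'
from h import *
for b in (.112,.087): togo(PIN+M[:,2]*b+M@[-.003,-.0012,0],RT)
p,P,H=wrist()
L=(P-PIN)@M
m=mask(H,"red")&(np.linalg.norm(np.nan_to_num(L),axis=-1)<.08)
k=m&(L[...,2]>.042); print("top",k.sum(),L[k].min(0),L[k].max(0),L[k].mean(0),cv2.minAreaRect((L[k][:,:2]*1000).astype(np.float32)))
b=mask(H,"blue")&(abs(L[...,2])<.006)&(abs(L[...,1])<.1); print("bridge",b.sum(),np.percentile(L[b],[1,50,99],axis=0).round(4).tolist())
E
```

```text
t 3.65 pos [ 0.5178 -0.0249  0.2699] dcm [-3.52  0.32 -0.52] drot [-0.005 -0.034 -0.002] F [-0.3  0.3 -0.1] j [-0.38 -0.84 -0.81  1.04  0.17 -0.26]
t 3.65 pos [ 0.5178 -0.0249  0.2699] dcm [-2.09  0.22 -2.56] drot [-0.005 -0.034 -0.002] F [-0.3  0.3 -0.1] j [-0.38 -0.84 -0.81  1.04  0.17 -0.26]
top 2394 [-0.01808301 -0.0091903   0.04202232] [0.00718478 0.00628781 0.04977079] [-0.0062934  -0.00148435  0.04751027] ((-5.427308559417725, -1.458911418914795), (15.376848220825195, 25.309885025024414), 89.56544494628906)
bridge 20616 [[-0.0267, -0.0779, -0.0023], [-0.007, -0.0053, -0.0002], [0.0168, 0.0746, 0.0013]]
```

```bash
cat >> h.py <<'E'
def grasp_pose(tau,zg=.031):
    G=PIN+M@[-.005,-.0014,zg]
    N=R.from_euler('ZY',[np.radians(-4.0),-np.radians(tau)]).as_matrix()
    return G+N[:,2]*.0539, np.stack([-N[:,0],N[:,1],-N[:,2]],1)
E
python3 - <<'E'
from h import *
for t in (26,30): togo(*grasp_pose(t))
print(state()["joint_positions"])
E
```

```text
t 3.7 pos [ 0.5179 -0.0249  0.2702] dcm [-1.41  0.16 -2.45] drot [ 0.006  0.123 -0.002] F [-0.3  0.4  0.4] j [-0.38 -0.84 -0.81  1.04  0.17 -0.26]
t 3.7 pos [ 0.5179 -0.0249  0.2702] dcm [-1.74  0.18 -2.63] drot [ 0.001  0.053 -0.002] F [-0.3  0.4  0.4] j [-0.38 -0.84 -0.81  1.04  0.17 -0.26]
[-0.37922594 -0.84083136 -0.8136476   1.04423388  0.16995231 -0.26213781]
```

play_rows --rows '[[[-0.4,0.04,-0.6,0,0.02,0,8],[-0.4,0.04,-0.7,0,0.02,0,8],[-0.5,0.05,-0.7,0,0.02,0,8],[-0.4,0.05,-0.6,0,0,0,8],[0,0,0,0,0,0,8]]]'

```text
t: 4.32
eef_pos: [0.5003, -0.0229, 0.2426]
ee_rot: [0.089, 2.625, -0.025]
ft_force: [0.0, 0.1, -0.1]
opening: 0.0801
grasp_force: 0.0
```

Run:
```python
from h import *
for t in (24,26,30): togo(*grasp_pose(t))
```

```text
t 4.33 pos [ 0.5003 -0.0229  0.2426] dcm [ 0.52 -0.05  0.38] drot [ 0.007  0.096 -0.002] F [ 0.   0.1 -0.1] j [-0.38 -0.84 -0.84  1.07  0.15 -0.27]
t 4.33 pos [ 0.5003 -0.0229  0.2426] dcm [ 0.35 -0.04  0.3 ] drot [ 0.005  0.061 -0.002] F [ 0.   0.1 -0.1] j [-0.38 -0.84 -0.84  1.07  0.15 -0.27]
t 4.33 pos [ 0.5003 -0.0229  0.2426] dcm [ 0.02 -0.02  0.13] drot [ 0.    -0.009 -0.002] F [ 0.   0.1 -0.1] j [-0.38 -0.84 -0.84  1.07  0.15 -0.27]
```

Run:
```python
from h import *
togo(*grasp_pose(20,.032))
```

```text
t 4.33 pos [ 0.5003 -0.0229  0.2426] dcm [ 0.81 -0.07  0.6 ] drot [ 0.012  0.165 -0.002] F [ 0.   0.1 -0.1] j [-0.38 -0.84 -0.84  1.07  0.15 -0.27]
```

play_rows --rows '[[[0.4,-0.04,0.3,0.006,0.083,0,8],[0.4,-0.03,0.3,0.006,0.082,0,8],[0,0,0,0,0,0,8],[0,0,0,0,0,0,8]]]'

```text
t: 4.82
eef_pos: [0.5086, -0.0236, 0.2494]
ee_rot: [0.094, 2.788, -0.017]
ft_force: [0.0, -0.6, -0.3]
opening: 0.0802
grasp_force: 0.0
```

Run:
```python
from h import *
togo(*grasp_pose(20,.032))
p,P,H=wrist(); cv2.imwrite("pics/w2.png",p[:,:,::-1])
```

```text
t 4.83 pos [ 0.5086 -0.0236  0.2494] dcm [-0.02 -0.01 -0.07] drot [ 0.     0.003 -0.002] F [ 0.  -0.6 -0.3] j [-0.35 -0.59 -0.64  1.19  0.1  -0.26]
```

View pics/w2.png

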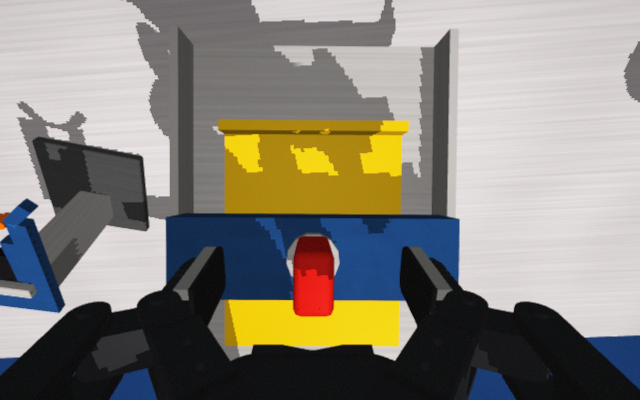

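The handle (313,275) is centred between the pads, so I close on it.

play_rows --rows '[[[0,0,0,0,0,0,4],[0,0,0,0,0,0,1],[0,0,0,0,0,0,1],[0,0,0,0,0,0,1],[0,0,0,0,0,0,1],[0,0,0,0,0,0,1]]]' --grip_force 70

```text
t: 5.62
eef_pos: [0.5087, -0.0236, 0.2497]
ee_rot: [0.094, 2.79, -0.017]
ft_force: [-4.1, 2.2, 3.2]
opening: 0.015
grasp_force: 68.3
```

play_rows --rows '[[[-0.29,0.02,0.41,0,0,0,1],[-0.29,0.02,0.41,0,0,0,1],[-0.29,0.02,0.41,0,0,0,1],[-0.29,0.02,0.41,0,0,0,1],[-0.29,0.02,0.41,0,0,0,1]]]'

```text
t: 6.25
eef_pos: [0.4943, -0.0228, 0.2703]
ee_rot: [0.095, 2.789, -0.017]
ft_force: [3.8, -0.8, -1.5]
opening: 0.0153
grasp_force: 69.2
```

Run:
```python
from h import *
p,Rt=grasp_pose(20,.032); togo(p+M[:,2]*.06,Rt)
```

```text
t 6.25 pos [ 0.4943 -0.0228  0.2703] dcm [-2.02  0.16  2.75] drot [ 0.001  0.002 -0.002] F [ 3.8 -0.8 -1.5] j [-0.36 -0.64 -0.63  1.24  0.1  -0.27]
```

Going well with low forces, and joint 2 has margin. I continue.

play_rows --rows '[[[-0.29,0.02,0.41,0,0,0,1],[-0.29,0.02,0.41,0,0,0,1],[-0.29,0.02,0.41,0,0,0,1],[-0.29,0.02,0.41,0,0,0,1],[-0.29,0.02,0.41,0,0,0,1],[-0.29,0.02,0.41,0,0,0,1],[-0.29,0.02,0.41,0,0,0,1],[0,0,0,0,0,0,1]]]'

```text
t: 7.25
eef_pos: [0.4739, -0.0214, 0.2992]
ee_rot: [0.095, 2.789, -0.018]
ft_force: [-0.1, -0.4, -1.3]
opening: 0.0153
grasp_force: 69.5
```

Run:
```python
from h import *
p,Rt=grasp_pose(20,.032); togo(p+M[:,2]*.06,Rt)
p,P,H=wrist(); cv2.imwrite("pics/w3.png",p[:,:,::-1])
```

```text
t 7.25 pos [ 0.4739 -0.0214  0.2992] dcm [ 0.02  0.01 -0.14] drot [ 0.001  0.002 -0.002] F [-0.1 -0.4 -1.3] j [-0.37 -0.7  -0.61  1.32  0.1  -0.29]
```

View pics/w3.png

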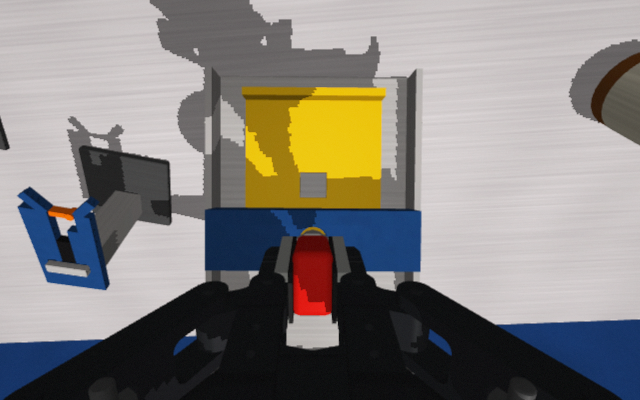

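Step 1 is done: the pin is out, the gate has slid down the slope and its hole shows at (313,185). Next I measure the pin in the hand and a first holder pose.

```bash
cat >> h.py <<'E'
# pin in tool: pin y = tool y ; pin z axis tilted d=15deg (tool x,z plane)
D=np.radians(15.)
RTP=None
def pin_rot_in_tool(d=D):
    # tool x=-Nx,y=Ny,z=-Nz (N tilt 20) ; pin = M (tilt 35) = N*Ry(-15deg)
    A=np.diag([-1,1,-1.]); return A@R.from_euler('y',-d).as_matrix()
def tcp_for_pin(p,yaw,Rtp,o):
    Rp=R.from_euler('z',yaw).as_matrix(); Rt=Rp@Rtp.T
    return np.array(p)-Rt@o, Rt
E
python3 - <<'E'
from h import *
p,P,H=wrist(); s=state(); R0=R.from_rotvec(s["ee_rot"]).as_matrix()
Q=(P-s["eef_pos"])@R0     # tool frame
m=mask(H,"red")&(np.abs(Q[...,1])<.02)&(Q[...,2]<.09)&(Q[...,2]>.0)
q=Q[m]; print(len(q),np.percentile(q,[1,50,99],axis=0).round(4).tolist())
Rtp=pin_rot_in_tool()
G=(PIN+M@[-.005,-.0014,0]+M[:,2]*.06); o=R0.T@(G+[-.0002,-.0001,.0014]-s["eef_pos"]); print("nominal o",o)
L=(q-o)@Rtp; print("in pin frame",np.percentile(L,[1,10,50,90,99],axis=0).round(4).tolist())
# top face: fit plane
k=L[L[:,2]>.043]; c=k.mean(0); n=np.linalg.svd(k-c,full_matrices=False)[2][2]; print("topface",len(k),c.round(4),n.round(3),k.min(0).round(4),k.max(0).round(4))
# robust: histogram
k=L[(L[:,2]<.040)]; 
if len(k)>20: c=k.mean(0); n=np.linalg.svd(k-c,full_matrices=False)[2][2]; print("side",len(k),c.round(4),n.round(3))
X=P; m=mask(H,"blue")&(abs(P[...,2]-.13)<.01)&(P[...,1]<-.15); q2=P[m]; print("holder",len(q2),np.percentile(q2,[1,50,99],axis=0).round(4).tolist())
r=cv2.minAreaRect((q2[:,:2]*1000).astype(np.float32)); print(r)
np.savez("w3.npz",Q=Q,P=P,H=H)
E
```

```text
2435 [[-0.0069, -0.0079, 0.0362], [0.0052, -0.0005, 0.0396], [0.0163, 0.0069, 0.0441]]
nominal o [-8.27068570e-03 -5.19554315e-05  8.43132568e-02]
in pin frame [[-0.0133, -0.0078, 0.0447], [-0.0112, -0.0062, 0.0457], [-0.0014, -0.0004, 0.0466], [0.0084, 0.0054, 0.0475], [0.0108, 0.0069, 0.0482]]
topface 2435 [-0.0014 -0.0004  0.0466] [ 0.002 -0.008  1.   ] [-0.0137 -0.0079  0.0441] [0.0114 0.007  0.0489]
holder 4365 [[0.5196, -0.2949, 0.1227], [0.5701, -0.2552, 0.129], [0.6371, -0.2109, 0.1303]]
((578.2045288085938, -256.9758605957031), (61.9102783203125, 121.47093200683594), 69.89530944824219)
```

```bash
cat >> h.py <<'E'
RTP=pin_rot_in_tool()
O=np.array([-.00827,-.00005,.08431])+RTP@[-.0012,-.0004,-.0014]
YAW=np.radians(-18.5); SEAT=np.array([.563,-.250,.130])
E
python3 - <<'E'
from h import *
Rh=R.from_euler('z',YAW).as_matrix()
p,Rt=tcp_for_pin(SEAT+Rh@[-.10,0,.05],YAW,RTP,O); togo(p,Rt)
R0=R.from_rotvec(state()["ee_rot"]).as_matrix()
print(R.from_matrix(Rt@R0.T).as_rotvec())
E
```

```text
t 7.35 pos [ 0.474  -0.0213  0.2987] dcm [  0.86 -20.13  -3.37] drot [ 0.12   0.602 -0.247] F [-0.  -0.4 -2.1] j [-0.37 -0.7  -0.61  1.32  0.1  -0.29]
[ 0.11958935  0.60223819 -0.24714756]
```

play_rows --rows '[[[-0.8,0,2,0,0,0,1],[-0.8,0,2,0,0,0,1],[-0.4,-2,0.5,0,0,0,1],[0.4,-3,0,0.02,0.1,-0.0412,1],[0.4,-3,0,0.02,0.1,-0.0412,1],[0.4,-3,-1,0.02,0.1,-0.0412,1],[0.4,-3,-1.5,0.02,0.1,-0.0412,1],[0.4,-3,-1.5,0.02,0.1,-0.0412,1],[0.46,-3.13,-1.5,0.0196,0.102,-0.0412,1],[0.4,0,-1.2,0,0,0,1],[0,0,0,0,0,0,1],[0,0,0,0,0,0,1]]]'

```text
t: 8.85
eef_pos: [0.4827, -0.2219, 0.2785]
ee_rot: [-0.463, -2.849, -0.059]
ft_force: [-0.6, 0.2, -1.8]
opening: 0.0153
grasp_force: 69.6
```

Run:
```python
from h import *
Rh=R.from_euler('z',YAW).as_matrix()
p,Rt=tcp_for_pin(SEAT+Rh@[-.10,0,.05],YAW,RTP,O); togo(p,Rt)
p,P,H=wrist(); cv2.imwrite("pics/w4.png",p[:,:,::-1])
m=mask(H,"blue")&(abs(P[...,2]-.13)<.008)&(P[...,1]<-.15)
L=(P-SEAT)@Rh; q=L[m]; print(len(q),np.percentile(q,[0.5,5,50,95,99.5],axis=0).round(4).tolist())
np.savez("w4.npz",P=P,H=H)
top,dt=eyes.get_image("scene"); cv2.imwrite("pics/s4.png",cv2.resize(top[60:260,230:430,::-1],None,fx=3,fy=3,interpolation=cv2.INTER_CUBIC))
```

```text
t 8.85 pos [ 0.4827 -0.2219  0.2785] dcm [-0.01 -0.07 -1.35] drot [ 0.002  0.003 -0.001] F [-0.6  0.2 -1.8] j [-0.64  0.17  0.1   1.75 -0.08 -0.31]
442 [[-0.0352, -0.0181, -0.0074], [-0.0335, -0.0174, -0.006], [-0.0268, -0.0095, -0.001], [-0.0208, 0.0188, 0.0002], [-0.0195, 0.0195, 0.001]]
```

View pics/w4.png

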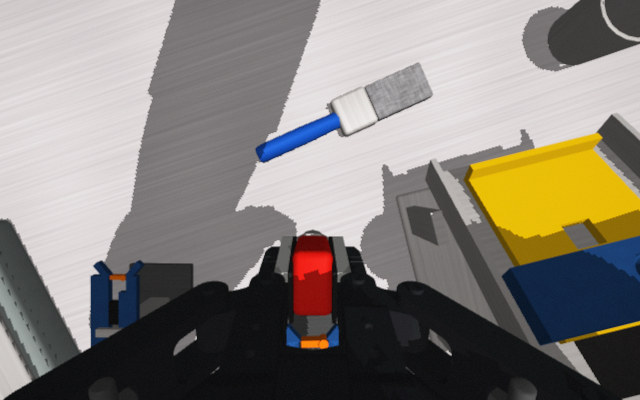

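Run:
```python
from h import *
from scipy.optimize import minimize
def tmpl(l):
    x,y=l[:,0],np.abs(l[:,1])
    plate=(x>-26)&(x<74)&(y<28)
    notch=(y<6.2)&(x<20)| ((x<-6)&(y<15.5))
    return plate&~notch
def fit(P,H,tag,zlo=.125):
    ok=np.isfinite(P).all(-1)&(abs(P[...,2]-.129)<.006)
    m=ok&mask(H,"blue")&(P[...,2]>zlo)&(P[...,1]<-.15)&(P[...,0]>.49)&(P[...,1]>-.33)
    q=P[m]*1000
    print(tag,"z",np.median(q[:,2]))
    # outer edges: iterate yaw on side edges
    pts=q[:,:2]
    best=None
    for d in np.arange(-23,-14,.25):
        t=np.radians(d); e=np.array([[np.cos(t),np.sin(t)],[-np.sin(t),np.cos(t)]]); l=pts@e.T
        back=l[:,0].max()
        pl=l[l[:,0]>back-95]
        w=np.percentile(pl[:,1],99.5)-np.percentile(pl[:,1],.5)
        if best is None or w<best[0]: best=(w,d,np.percentile(pl[:,1],[.5,99.5]).mean(),np.percentile(l[:,0],99.7),np.percentile(l[:,0],.3))
    w,d,yc,xb,xf=best; t=np.radians(d); c,s=np.cos(t),np.sin(t)
    for xs in (xb-74,xf+42): print(tag,"width",w.round(1),"yaw",d,"len",(xb-xf).round(1),"seat",np.round([xs*c-yc*s,xs*s+yc*c],1))
    # notch centreline/keeper
    o=np.isfinite(P).all(-1)&mask(H,"orange")&(abs(P[...,2]-.128)<.012)&(P[...,1]<-.15)&(P[...,0]>.49)&(P[...,1]>-.33)
    e=np.array([[c,s],[-s,c]]); l=P[o][:,:2]*1000@e.T-[xb-74,yc]
    if len(l): print("keeper",len(l),l.min(0).round(1),l.max(0).round(1))
    # inner notch edges for x in 0..18, rays
    l=pts@e.T-[xb-74,yc]
    for x0 in (-2,4,10,):
        k=l[abs(l[:,0]-x0)<2.5][:,1]; a=k[k>0].min() if (k>0).any() else None; b=k[k<0].max() if (k<0).any() else None; print("notch",x0,a,b)
    for x0 in (-38,-32):
        k=l[abs(l[:,0]-x0)<2.5][:,1]; print("prong",x0,np.round([k.min(),k.max(),k[k>0].min() if (k>0).any() else 0,k[k<0].max() if (k<0).any() else 0],1))
z=np.load("w3.npz"); fit(z["P"],z["H"],"w3")
z=np.load("top0.npz"); fit(*cloud(z["p"],z["d"],eyes.get_calibration("top")),"top")
z=np.load("w4.npz"); P,H=z["P"],z["H"]; Rh=R.from_euler('z',YAW).as_matrix(); L=(P-SEAT)@Rh
m=mask(H,"blue")&(abs(P[...,2]-.13)<.004)&(P[...,1]<-.15); k=L[m]*1000
for x0 in (-34,-30,-26,-22): 
    j=k[abs(k[:,0]-x0)<1.5][:,1]; print(x0,j.min(),j.max(),j[j>0].min() if (j>0).any() else 0,j[j<0].max() if (j<0).any() else 0)
o=mask(H,"orange")&(abs(P[...,2]-.13)<.008)&(P[...,1]<-.15); print("keeper",(L[o]*1000).min(0),(L[o]*1000).max(0))
```

```text
w3 z 129.05194966293516
w3 width 56.4 yaw -17.0 len 117.1 seat [ 563.8 -252.7]
w3 width 56.4 yaw -17.0 len 117.1 seat [ 562.7 -252.4]
keeper 256 [-28.2  -7.3] [-13.7  15.4]
notch -2 6.197889854975358 -5.6237293718901356
notch 4 5.023535386861013 -5.763360979080147
notch 10 2.017519738187417 -5.7698084873447755
prong -38 [-25.1  34.1  21.9 -11.1]
prong -32 [-22.1  29.1  17.4  -7.5]
top z 130.4743802393129
top width 54.5 yaw -17.25 len 110.3 seat [ 563.2 -251.2]
top width 54.5 yaw -17.25 len 110.3 seat [ 568.6 -252.9]
keeper 24 [-23.1  -4.3] [-17.7  13.6]
notch -2 6.564531863015716 -6.6883038118048574
notch 4 5.560824170828624 -7.097582514876848
notch 10 5.476815266661291 -6.227128560427062
prong -38 [-21.1  29.3  26.4 -17.4]
prong -32 [-21.3  27.4  23.1 -15.4]
-34 -18.244606795037317 19.501987630435003 16.512729111013833 -15.161048142524374
-30 -18.12454131434451 19.54780416372121 13.568797582026704 -11.592459220957346
-26 -18.08316329454938 19.52158056855355 11.384650946154412 -8.530952853004868
-22 -18.12021266780987 19.500012413662102 12.81400331156926 -9.341494671126261
keeper [-26.54526333  -7.30141025  -7.93201249] [-19.52207357  11.34805649   1.86536963]
```

View pics/s4.png

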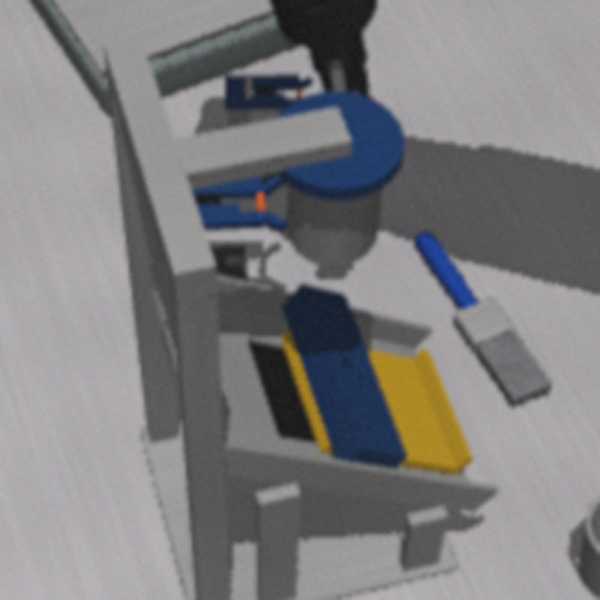

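Run:
```python
from h import *
def lines(P,H,tag,zlo):
    m=np.isfinite(P).all(-1)&mask(H,"blue")&(P[...,2]>zlo)&(P[...,2]<.136)&(P[...,1]<-.15)&(P[...,0]>.49)&(P[...,1]>-.33)
    t0=np.radians(-18); e=np.array([[np.cos(t0),np.sin(t0)],[-np.sin(t0),np.cos(t0)]])
    S=np.array([563.3,-252.]); l=(P[m][:,:2]*1000-S)@e.T
    def edge(axis,lo,hi,fn,step=3):
        a=[];b=[]
        for c in np.arange(lo,hi,step):
            k=l[abs(l[:,axis]-c)<step/2][:,1-axis]
            if len(k)>2:
                v=fn(k)
                if v is not None: a.append(c);b.append(v)
        a,b=np.array(a),np.array(b)
        for _ in range(3):
            f=np.polyfit(a,b,1); r=b-np.polyval(f,a); g=abs(r)<max(.6,2*r.std()); a,b=a[g],b[g]
        return np.degrees(np.arctan(f[0])).round(2), f[1].round(2), r.std().round(2), len(a)
    print(tag,"left",edge(0,-20,68,np.max),"right",edge(0,-20,68,np.min),"back",edge(1,-22,22,np.max))
    print("  notchL",edge(0,-4,16,lambda k:k[(k>1)].min() if (k>1).any() else None,2),"notchR",edge(0,-4,16,lambda k:k[k<-1].max() if (k<-1).any() else None,2))
    for x0 in (-36,-32,-28): 
        j=l[abs(l[:,0]-x0)<1.5][:,1]; print("  ",x0,j.min().round(1),j.max().round(1),j[j>0].min().round(1) if (j>0).any() else 0,j[j<0].max().round(1) if (j<0).any() else 0)
    # grey guide between
    g=np.isfinite(P).all(-1)&~mask(H,"blue")&(abs(P[...,2]-.137)<.003)&(P[...,1]<-.2)&(P[...,0]>.56)&(P[...,1]>-.31)&(P[...,0]<.64)
    if g.sum()>5: k=(P[g][:,:2]*1000-S)@e.T; print("  guide",g.sum(),k.mean(0).round(1),k.min(0).round(1),k.max(0).round(1),cv2.minAreaRect(k.astype(np.float32)))
    return
z=np.load("w3.npz"); lines(z["P"],z["H"],"w3",.1265)
z=np.load("top0.npz"); lines(*cloud(z["p"],z["d"],eyes.get_calibration("top")),"top",.126)
```

```text
w3 left (np.float64(1.04), np.float64(27.64), np.float64(0.23), 29) right (np.float64(1.14), np.float64(-28.59), np.float64(0.46), 29) back (np.float64(-1.2), np.float64(74.53), np.float64(0.46), 13)
  notchL (np.float64(-3.59), np.float64(5.78), np.float64(0.62), 9) notchR (np.float64(-1.19), np.float64(-6.4), np.float64(0.24), 10)
   -36 -26.2 31.5 20.6 -12.2
   -32 -23.2 28.0 17.3 -10.1
   -28 -18.5 27.1 14.7 -6.2
  guide 329 [41.5  0.8] [ 35.8 -17.8] [48.2 18.7] ((41.6445426940918, 0.43677520751953125), (12.243684768676758, 36.50603485107422), 1.4491437673568726)
top left (np.float64(-0.03), np.float64(27.59), np.float64(0.64), 26) right (np.float64(2.13), np.float64(-26.0), np.float64(0.78), 27) back (np.float64(-1.98), np.float64(72.78), np.float64(0.65), 14)
  notchL (np.float64(-8.04), np.float64(8.01), np.float64(1.49), 10) notchR (np.float64(1.29), np.float64(-6.5), np.float64(0.95), 10)
   -36 -20.8 29.6 25.2 -16.6
   -32 -21.0 27.7 23.4 -15.1
   -28 -19.0 25.0 17.7 -11.5
  guide 69 [44.7  1.4] [ 39.8 -16.8] [50.5 19.1] ((45.210453033447266, 1.142934799194336), (35.98237228393555, 10.637088775634766), 89.16573333740234)
```

```bash
cat >> h.py <<'E'
YAW=np.radians(-16.8); SEAT=np.array([.5636,-.2525,.1291]); RH=R.from_euler('z',YAW).as_matrix()
def pinnow():
    s=state(); R0=R.from_rotvec(s["ee_rot"]).as_matrix(); p=s["eef_pos"]+R0@O
    print("pin in holder mm",((p-SEAT)@RH*1000).round(2),"F in holder",(np.array(s["ft_force"])@RH).round(2),"tilt",((R0@RTP)[:,2]).round(3))
E
python3 - <<'E'
from h import *
pinnow(); togo(*tcp_for_pin(SEAT+RH@[-.07,0,.004],YAW,RTP,O)); print(RH[:,0])
E
```

```text
pin in holder mm [-100.99    5.64   64.55] F in holder [ 0.4  -0.87 -1.91] tilt [-0.003  0.002  1.   ]
t 8.95 pos [ 0.4827 -0.2221  0.2787] dcm [ 2.84 -1.41 -6.06] drot [0.002 0.003 0.029] F [ 0.1 -1.  -1.9] j [-0.64  0.17  0.1   1.75 -0.08 -0.31]
[ 0.9573195 -0.2890318 -0.       ]
```

play_rows --rows '[[[0,-0.3,-1.5,0,0,0.01,1],[0,-0.3,-1.5,0,0,0.01,1],[0,0,-1.5,0,0,0.009,1],[0,0,-1.56,0.002,0.003,0,1],[1.4,-0.4,0,0,0,0,1],[1.44,-0.41,0,0,0,0,1],[0,0,0,0,0,0,1],[0,0,0,0,0,0,1]]]'

```text
t: 9.95
eef_pos: [0.5106, -0.2365, 0.2157]
ee_rot: [-0.421, -2.847, -0.058]
ft_force: [-0.1, 0.4, -2.0]
opening: 0.0145
grasp_force: 69.6
```

Run:
```python
from h import *
pinnow(); togo(*tcp_for_pin(SEAT+RH@[-.035,0,.004],YAW,RTP,O))
p,P,H=wrist(); cv2.imwrite("pics/w5.png",p[200:400,180:460,::-1].repeat(2,0).repeat(2,1))
m=mask(H,"blue")&(abs(P[...,2]-.129)<.005)&(P[...,1]<-.15); k=((P-SEAT)@RH)[m]*1000
print(np.median(k[:,2]))
for x0 in (-40,-36,-32,-28,-24,-20): 
    j=k[abs(k[:,0]-x0)<1.5][:,1]
    if len(j): print(x0,j.min(),j.max(),j[j>3].min() if (j>3).any() else 0,j[j<3].max() if (j<3).any() else 0)
```

```text
pin in holder mm [-70.78  -0.34   1.65] F in holder [-0.2   0.35 -1.96] tilt [ 0.004 -0.002  1.   ]
t 9.95 pos [ 0.5106 -0.2365  0.2157] dcm [ 3.41 -0.98  0.24] drot [-0.002 -0.004  0.001] F [-0.1  0.4 -2. ] j [-0.63  0.28  0.11  1.65 -0.09 -0.33]
-0.002287603597106447
-36 -13.039670419830403 -12.497965210019563 0 -12.497965210019563
-32 -14.163872440281859 -8.69286830171111 0 -8.69286830171111
-28 -14.192133346446642 -6.050172308515962 0 -6.050172308515962
-24 -14.186282975181697 -6.033174058152631 0 -6.033174058152631
```

View pics/w5.png

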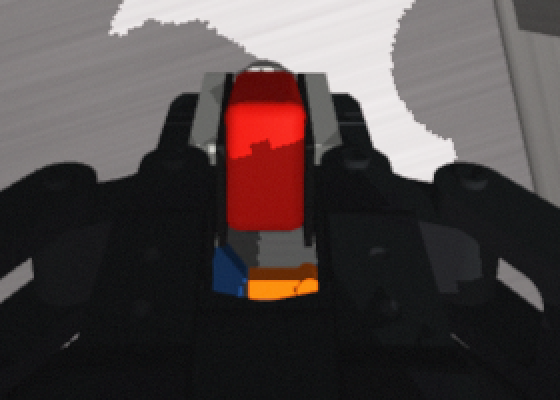

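The right notch edge lies at y = -6.0 mm and the plate's height matches, so alignment is confirmed. I raise the pin 2.4 mm and go in.

play_rows --rows '[[[0,0.03,0.12,-0.002,-0.004,0,1],[0,0,0.12,0,0,0,1],[1.1,-0.33,0,0,0,0,1],[1.1,-0.33,0,0,0,0,1],[1.1,-0.33,0,0,0,0,1],[0,0,0,0,0,0,1]]]'

```text
t: 10.75
eef_pos: [0.5442, -0.2464, 0.2185]
ee_rot: [-0.422, -2.852, -0.055]
ft_force: [0.2, -0.1, -2.7]
opening: 0.0153
grasp_force: 69.5
```

Run:
```python
from h import *
pinnow(); togo(*tcp_for_pin(SEAT+RH@[-.004,0,.004],YAW,RTP,O))
```

```text
pin in holder mm [-35.26  -0.21   4.41] F in holder [ 0.19 -0.06 -2.74] tilt [-0.001  0.     1.   ]
t 10.75 pos [ 0.5442 -0.2464  0.2185] dcm [ 3.01 -0.88 -0.04] drot [0.    0.001 0.001] F [ 0.2 -0.1 -2.7] j [-0.61  0.38  0.24  1.68 -0.08 -0.31]
```

play_rows --rows '[[[0.43,-0.128,0,0,0,0,1],[0.43,-0.128,0,0,0,0,1],[0.43,-0.128,0,0,0,0,1],[0.43,-0.128,0,0,0,0,1]]]'

```text
t: 11.25
eef_pos: [0.5606, -0.2513, 0.2183]
ee_rot: [-0.422, -2.85, -0.056]
ft_force: [-5.8, -0.2, -2.8]
opening: 0.0151
grasp_force: 69.4
```

play_rows --rows '[[[0.43,-0.128,0,0,0,0,1],[0.43,-0.128,0,0,0,0,1],[0.43,-0.128,0,0,0,0,1],[0,0,0,0,0,0,1],[0,0,0,0,0,0,1]]]'

```text
t: 11.88
eef_pos: [0.5742, -0.2551, 0.2186]
ee_rot: [-0.422, -2.853, -0.056]
ft_force: [-0.5, -0.4, -2.2]
opening: 0.0149
grasp_force: 69.6
```

Run:
```python
from h import *
pinnow();
```

```text
pin in holder mm [-3.97  0.16  4.54] F in holder [-0.31 -0.55 -2.2 ] tilt [-0.002  0.     1.   ]
```

The keeper took about 6 N, then the force vanished, so the neck is past it. I lower the collar close to the plate, ease the grip so the pin would pivot rather than over-press, and creep forward.

play_rows --rows '[[[0,0,-0.15,0,0,0,1],[0,0,-0.15,0,0,0,1],[0.1,-0.03,0,0,0,0,1],[0.1,-0.03,0,0,0,0,1],[0.1,-0.03,0,0,0,0,1],[0.1,-0.03,0,0,0,0,1],[0.1,-0.03,0,0,0,0,1]]]' --grip_force 30

```text
t: 12.75
eef_pos: [0.5792, -0.2568, 0.2156]
ee_rot: [-0.422, -2.852, -0.056]
ft_force: [0.2, 0.2, -2.1]
opening: 0.0151
grasp_force: 69.6
```

Run:
```python
from h import *
pinnow();
```

```text
pin in holder mm [ 1.21 -0.03  1.48] F in holder [ 0.14  0.22 -2.11] tilt [-0.001  0.     1.   ]
```

play_rows --rows '[[[0.05,-0.015,0,0,0,0,1.1],[0.05,-0.015,0,0,0,0,1.1],[0,0,0,0,0,0,1.1]]]' --grip_force 30

```text
t: 13.12
eef_pos: [0.5801, -0.2571, 0.2155]
ee_rot: [-0.423, -2.852, -0.056]
ft_force: [0.6, -1.3, -1.3]
opening: 0.0151
grasp_force: 69.6
```

play_rows --rows '[[[0.05,-0.015,0,0,0,0,1],[0.05,-0.015,0,0,0,0,1]]]'

```text
t: 13.38
eef_pos: [0.5811, -0.2574, 0.2156]
ee_rot: [-0.422, -2.852, -0.056]
ft_force: [0.2, 0.1, -2.0]
opening: 0.0153
grasp_force: 69.6
```

play_rows --rows '[[[0.05,-0.015,0,0,0,0,1],[0.05,-0.015,0,0,0,0,1]]]'

```text
t: 13.62
eef_pos: [0.5821, -0.2577, 0.2156]
ee_rot: [-0.422, -2.852, -0.056]
ft_force: [0.6, 0.6, -1.7]
opening: 0.0148
grasp_force: 69.6
```

play_rows --rows '[[[0.05,-0.015,0,0,0,0,1],[0.05,-0.015,0,0,0,0,1],[0.03,-0.01,0,0,0,0,1]]]'

```text
t: 14.0
eef_pos: [0.5834, -0.2581, 0.2156]
ee_rot: [-0.422, -2.852, -0.055]
ft_force: [0.8, 0.2, -1.4]
opening: 0.0153
grasp_force: 69.6
```

play_rows --rows '[[[0.05,-0.015,0,0,0,0,1],[0.05,-0.015,0,0,0,0,1],[0.03,-0.01,0,0,0,0,1]]]'

```text
t: 14.38
eef_pos: [0.5843, -0.2583, 0.2155]
ee_rot: [-0.422, -2.851, -0.056]
ft_force: [-3.0, 0.2, -1.7]
opening: 0.015
grasp_force: 69.6
```

play_rows --rows '[[[0.01,-0.003,0,0,0,0,1],[0,0,0,0,0,0,1]]]'

```text
t: 14.62
eef_pos: [0.5844, -0.2584, 0.2155]
ee_rot: [-0.422, -2.851, -0.056]
ft_force: [-5.6, 1.0, -1.1]
opening: 0.0151
grasp_force: 69.6
```

Run:
```python
from h import *
pinnow();
```

```text
pin in holder mm [ 6.6  -0.03  1.44] F in holder [-5.66 -0.7  -1.12] tilt [-0. -0.  1.]
```

The stop is felt at 5.6 N with the pin 6.6 mm past the seat. I back off a little, set the collar down and release.

play_rows --rows '[[[-0.06,0.018,0,0,0,0,1],[0,0,-0.06,0,0,0,1],[0,0,-0.06,0,0,0,1],[0,0,0,0,0,0,1]]]'

```text
t: 15.12
eef_pos: [0.5842, -0.2583, 0.2149]
ee_rot: [-0.422, -2.853, -0.055]
ft_force: [-5.2, 1.8, 4.1]
opening: 0.0152
grasp_force: 70.3
```

play_rows --rows '[[[-0.05,0.015,0.04,0,0,0,1],[0,0,0,0,0,0,1]]]'

```text
t: 15.38
eef_pos: [0.584, -0.2583, 0.2149]
ee_rot: [-0.423, -2.853, -0.055]
ft_force: [-1.2, 0.3, 1.9]
opening: 0.0147
grasp_force: 70.0
```

play_rows --rows '[[[0,0,0,0,0,0,1.9],[0,0,0,0,0,0,2.6],[0,0,0,0,0,0,4.5],[0,0,0,0,0,0,4.5],[0.5,-0.15,1.9,0,0,0,4.5],[0.5,-0.15,1.9,0,0,0,4.5],[0.5,-0.15,1.9,0,0,0,4.5],[0.5,-0.15,1.9,0,0,0,4.5],[0.5,-0.15,1.9,0,0,0,4.5],[-3,2,1.5,0,0,0,4.5],[-3,2,1.5,0,0,0,4.5],[0,0,0,0,0,0,4.5]]]'

```text
t: 16.88
eef_pos: [0.5477, -0.2246, 0.3417]
ee_rot: [-0.422, -2.854, -0.055]
ft_force: [0.3, -0.1, 1.4]
opening: 0.0451
grasp_force: 0.0
```

Run:
```python
from h import *
print(state()["t"],state()["eef_pos"],state()["ft_force"])
p,d=eyes.get_image("top"); P,H=cloud(p,d,eyes.get_calibration("top"))
w,P2,H2=wrist()
a=cv2.resize(p[130:270,340:480,::-1],(400,400),interpolation=cv2.INTER_CUBIC); b=cv2.resize(w[:,:,::-1],(400,250))
b=np.vstack([b,np.zeros((150,400,3),np.uint8)])
cv2.imwrite("pics/end.png",np.hstack([a,b]))
for P_,H_ in ((P,H),(P2,H2)):
    L=(P_-SEAT)@RH; m=mask(H_,"red")&(np.linalg.norm(np.nan_to_num(L,nan=9),axis=-1)<.08); 
    if m.sum(): print(m.sum(),L[m].min(0).round(4),L[m].max(0).round(4),np.median(L[m],0).round(4))
```

```text
16.875 [ 0.54767923 -0.22456078  0.34170291] [ 0.27411775 -0.09318501  1.43970613]
830 [-0.0074 -0.0119 -0.0036] [0.0373 0.0081 0.05  ] [0.002  0.0005 0.0475]
```

View pics/end.png

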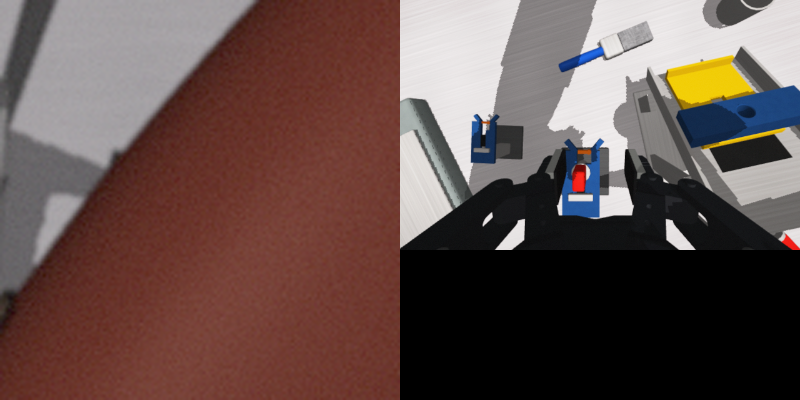

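The wrist view shows the pin upright in the larger holder, with the handle at (580,178), the keeper at the mouth behind it, and the gate open. I check the keeper numerically, then hand in if it is shut.

Run:
```python
from h import *
from plant import job
w,P,H=wrist(); L=(P-SEAT)@RH*1000
m=mask(H,"orange")&(np.linalg.norm(np.nan_to_num(L,nan=999),axis=-1)<40)&(abs(L[...,2])<6)
k=L[m]; print("keeper",len(k),k.min(0).round(1),k.max(0).round(1))
t=mask(H,"red")&(L[...,2]>43)&(np.linalg.norm(np.nan_to_num(L,nan=999),axis=-1)<80); k2=L[t]; c=k2.mean(0); print("top",c,np.linalg.svd(k2-c,full_matrices=False)[2][2])
if len(k) and k[:,0].max()<-14: print(job.close_job())
```

```text
keeper 144 [-26.7  -4.6  -4.6] [-19.9  14.1   2.5]
top [ 4.9668678   0.17115388 47.57715004] [-0.02978268  0.01535203  0.9994385 ]
the job is handed in; nothing more can be done
None
```

The pin is parked upright in the larger holder, touched to the stop at about 5.6 N and backed off; its collar is down, the keeper is shut behind it and the gate is open. The job is handed in at about 17 s, with no verdict returned, and the jar and cup were never re-checked (the hand kept clear of them; the brush looked undisturbed in the last view).

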